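# Square up a tacked upright and hold it for welding

### The arm

A 6-joint arm with a two-finger parallel gripper is mounted at the origin on the work surface. World frame = base frame: x ahead of the robot, y to its left, z up, the work surface at z = 0. Lengths are in mm, angles in rad, forces in N, time in s.
With the tool pointing down it reaches from about 425 to 950 mm from the base axis. Payload 3.5 kg.
Tool frame: the origin (TCP) lies at the very end of the fingers, on their centre line; the grasp point (between the pads) lies 19 mm behind it; z points along the fingers, y is the line along which they close (so a half turn about z gives the same grasp; the last joint's range is limited). The gripper opens to 85 mm and grips with 20 to 120 N. Pads are 22 mm wide; open, the fingers measure 114 mm over their backs; the gripper's body (76 mm by 85 mm) begins 54 mm behind the grasp point. The pads swing forward as they close: fully open they stand 13 mm farther back than shut.
Start: joints at [-1.279, 0.286, 1.577, -0, 1.279, -0.15], TCP at [288.628, -610.164, 231.325] pointing down, gripper open.
Joint ranges: [-2.77, 2.77], [-0.9, 2.22], [0.21, 2.48], [-1.53, 4.67], [0.24, 2.81], [-2.84, 2.84]. Speed limits (rad/s): [2.79, 2.79, 3.14, 3.14, 3.14, 3.14].

### API

Orientations are given as [roll, pitch, yaw] about the fixed x, y, z axes, in that order (R = Rz(yaw) Ry(pitch) Rx(roll)).
In Python, from plant import bot, cams gives the robot as it stands. The module is installed in compiled form; this text tells all that it offers.
- The arm moves only by the tool apply_moves, never from a script. Its argument "commands" is a list of rows, each a list of 7 numbers: the turn, a rotation vector about the tool's x, y, z in degrees, then the shift along the tool's x, y, z in cm, then the finger opening in cm, from 0 to 8.54. A call has 1 to 10 rows; each row shifts and turns the commanded pose from where the row before left it, along the tool's axes as they then stand; what a row does not reach is not made up. A row lasts 1/8 s, in which the tool goes at most 62.5 mm and 10.7 degrees, less where a joint would pass 70% of its speed; a pose out of reach is approached as far as the arm can. A call with a gripper value outside its range is refused whole. The fingers move at their own pace and stop on an object; "newtons" is the grip in N (left out, the last holds). Time passes only in rows, so rows that do not move let the fingers close. It gives the time, the measured TCP pose, the force, the opening and the grip force at its end, in the units of the state.
- bot.get_state(): the state, without advancing time (a new reading comes with each control period).
- cams.read_camera(name): name is "scene" or "top" or "wrist"; returns (picture, depth): 384x512x3 uint8, red, green, blue; 384x512 float32, mm along the optical axis (not along the pixel's ray), 0 where there is no reading.
- cams.camera_info(name): a dict with "mtx" (3x3 intrinsics, pixels), "dist" ([k1, k2, p1, p2, k3] as OpenCV has them; the pictures are not rectified), "extrinsics" (4x4, takes a point from camera to world coordinates). Camera axes: x right, y down, z forward; pixel columns grow to the right and rows downward; lengths in mm; the calibration is good to about 2 mm. A picture is of the moment at which its call begins: read the wrist's pose just before it. camera_info takes no time and is no camera call; for the wrist camera it gives the pose at the moment of the call.
- bot.close_job(): hands the job in; it is judged then, once.
The state is a dict: "t": time; "qpos": joint angles; "joint_velocities": joint speeds; "joint_torque": joint torques, N m; "tcp_pos": TCP position; "tcp_rot": TCP orientation; "force": force on the tool from outside, world axes, zero at the start; "ft_torque": the same for the moment, N m; "opening": opening from 0.0 (shut) to 1.0 (fully open); "gripper_force": force on a finger pad.
Only numpy, scipy, OpenCV 4.12 (cv2) and the standard library are available. Lean on these libraries where they do the work, as an engineer would, in place of code of your own. Each camera call takes 0.05 s, during which the arm holds its last target. There are 200 camera calls.

### The job

The copper-coloured upright tacked to the end of the raised steel rail leans in over the rail. Pick up the blue-and-steel square by its blue stock, set it down along the middle of the narrow rail, a little way clear of the upright, then slide it into the corner until the square sits flat on the rail and its back edge is flush against the upright from foot to top, pushing the upright true. Finish there while still gripping the square and keeping it pressed firmly into the corner, ready for welding; leave the drum, flask and hammer alone.

Things in the scene. Friction and masses are not known exactly. Their poses are not given: they have to be found in the camera images.
- square: L-shaped square, 0.3 kg, standing on its stock. Origin: outer heel corner (underside, back edge, mid-thickness); z up. Blue stock along +y: 150 mm long, 24 wide (x), 40 high. Steel blade up from the heel: y 0 to 30 mm, 8 thick (x), top at 120 mm. Back edge (blade and stock end, y = 0) faces -y. Grip the stock across x at y = 90 to 120 mm, clear of the blade.
- rail: Fixed dark steel rail on two wooden blocks. Origin on the bench straight below the inside corner; z up. Rail 34 mm wide (x), flat top 60 mm above the bench, from y = -35 to 225 mm; blocks 90 mm across (x), 24 high, at y = 0 and 190. The upright stands at the -y end: the square goes on with its y along the rail's y, then slides to -y until its origin meets the corner.
- corner (a point): the inside corner: on the rail's top, middle of its width, at the foot of the upright's inner (+y) face. The seated square's origin belongs here.
- upright (a joint): lean of the copper-coloured upright (30 x 30 mm, 95 mm tall above the rail's top), rad; 0 is square to the rail, positive leans to the rail's +y, over the rail and towards the square. It pivots at the foot of its inner face and springs back to about 0.085; about 2 N at its top brings it to 0.
- upright_top (a point): top edge of the upright's inner face, middle of its width, 95 mm from the foot
- drum: small bronze drum, 120 mm across, 108 mm tall, origin at the centre of its underside; leave alone
- flask: steel flask, 68 mm across, 200 mm tall, origin at the centre of its underside; leave alone
- hammer: hammer lying on the bench, 260 mm long, handle to its -x, head 90 mm wide; origin on the bench under its middle; leave alone
There are look-alikes about, which are no part of the job. Of the things that look like the square, take the one that is farthest to the robot's left at the start.

How it is judged (in metres and radians):
On the way, in this order (a step that is already met when the one before it is completed fails the run):
1. the square is lifted off the bench in the gripper (height (world z) of square above 0.02 m and contact force between the fingers and square above 2 N), for 0.2 s.
2. the square's stock stands on the rail's top, not yet touching the upright (contact force between square and rail above 0.5 N and x of square in the frame of rail between -0.012 and 0.012 m and z of square in the frame of rail between 0.057 and 0.063 m and angle between square's own z axis and vertical below 0.07 rad and contact force between square and upright below 0.1 N and y of square in the frame of rail between 0.008 and 0.13 m), for 0.1 s.
At the end, for the whole second after the job is handed in: Fingers grip the square (>3 N) in the corner: on the rail (>0.5 N, height within 3 mm, 12 mm of mid-width), heel within 3 mm of the corner, tilt <0.035 rad, turned <0.05 rad from the rail, pressing the upright >2 N, upright within 0.025 rad of square, all still (contact force between square and rail above 0.5 N and x of square in the frame of rail between -0.012 and 0.012 m and z of square in the frame of rail between 0.057 and 0.063 m and angle between square's own z axis and vertical below 0.035 rad and y of square in the frame of rail between -0.003 and 0.003 m and angle between the y axis of square and the y axis of rail, either way round below 0.05 rad and value of joint upright between -0.025 and 0.025 rad and contact force between square and upright above 2 N and contact force between the fingers and square above 3 N and linear speed of square below 0.02 m/s); the arm keeps its last pose, push and grip.
It fails at once if the drum is moved more than 30 mm (distance of drum from where it was at the start of the episode above 0.03 m).
It fails at once if the flask is moved more than 30 mm (distance of flask from where it was at the start of the episode above 0.03 m).
It fails at once if the hammer is moved more than 30 mm (distance of hammer from where it was at the start of the episode above 0.03 m).
It also fails if it takes over 38 s, if anything falls off the work surface, if the arm or the gripper's body presses on something with over 40 N, if the wrist force passes 120 N, or if a joint passes its speed limit or range.

## Working session

There is one attempt and no reset: what is moved stays moved. The work goes in short steps, Python scripts to look and compute and a tool call to move; the robot and the scene stay as the last step left them, time stands still between calls to the robot, and variables do not carry over. Pictures are saved under pics/ and viewed, at most 10 in all, crops included, and the job is handed in when it is done.

Besides the shell and the picture viewer there is one more tool, called after "Call:" as name([rows], argument=value, ...), one row to a line, values as JSON. apply_moves: Moves the arm, as the interface text tells. Its arguments: {"type":"object","properties":{"commands":{"type":"array","items":{"type":"array","items":{"type":"number"}}},"newtons":{"type":"number"}},"required":["commands"]}

```bash
mkdir -p pics; cat > h.py <<'E'
import numpy as np,cv2
from plant import bot,cams
def grab(n):
    i=cams.camera_info(n);p,d=cams.read_camera(n);np.savez('%s.npz'%n,p=p,d=d,m=i['mtx'],k=i['dist'],e=i['extrinsics']);return p,d
def load(n): return np.load('%s.npz'%n)
def cloud(n):
    f=load(n);d=f['d'];v,u=np.mgrid[0:384,0:512]
    q=cv2.undistortPoints(np.stack([u,v],-1).reshape(-1,1,2).astype(float),f['m'],f['k']).reshape(384,512,2)
    P=np.dstack([q*d[...,None],d]);e=f['e'];W=P@e[:3,:3].T+e[:3,3];W[d==0]=np.nan;return W
def ray(n,u,v,z):
    f=load(n);q=cv2.undistortPoints(np.array([[[u,v]]],float),f['m'],f['k'])[0,0];e=f['e']
    r=e[:3,:3]@np.array([*q,1]);c=e[:3,3];return c+r*(z-c[2])/r[2]
E
python3 - <<'E'
from h import *
a,_=grab('scene');b,_=grab('top')
cv2.imwrite('pics/s.png',cv2.resize(a[...,::-1],(800,600)));cv2.imwrite('pics/t.png',cv2.resize(b[...,::-1],(800,600)))
for n in('scene','top'):print(load(n)['e'].round(3))
s=bot.get_state();print(s)
E
```

```text
[[ 2.610000e-01  7.980000e-01 -5.430000e-01  1.186505e+03]
 [ 9.650000e-01 -2.180000e-01  1.430000e-01 -1.854930e+02]
 [-4.000000e-03 -5.620000e-01 -8.270000e-01  1.160976e+03]
 [ 0.000000e+00  0.000000e+00  0.000000e+00  1.000000e+00]]
[[-0.000000e+00 -9.940000e-01  1.060000e-01  4.083240e+02]
 [-1.000000e+00 -2.000000e-03 -2.200000e-02 -1.447400e+01]
 [ 2.200000e-02 -1.060000e-01 -9.940000e-01  1.334938e+03]
 [ 0.000000e+00  0.000000e+00  0.000000e+00  1.000000e+00]]
{'t': 0.1, 'qpos': array([-1.27902042e+00,  2.87079822e-01,  1.57803531e+00, -4.92376216e-06,
        1.27857272e+00, -1.49986582e-01]), 'joint_velocities': array([-0.00055359, -0.00148197, -0.00477802, -0.00127244, -0.00068904,
        0.00082803]), 'joint_torque': array([ 1.54540696e-03, -4.07293010e+01, -2.93699831e+01, -1.50324563e-04,
        3.35163888e-03,  1.30002624e-05]), 'tcp_pos': array([ 288.44770545, -609.61361382,  230.08110659]), 'tcp_rot': array([-3.13952027e+00, -3.08415660e-04,  4.41763594e-01]), 'force': array([ 0.64378318,  0.39923053, -0.14162402]), 'ft_torque': array([0.02850096, 0.02546965, 0.02571122]), 'gripper_force': 0.0, 'opening': 1.0032716648566304}
```

View pics/s.png

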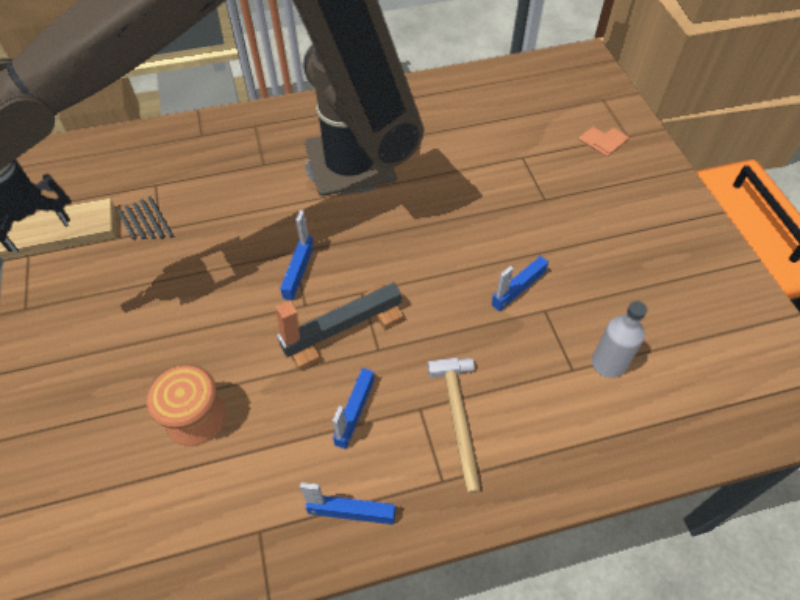

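View pics/t.png

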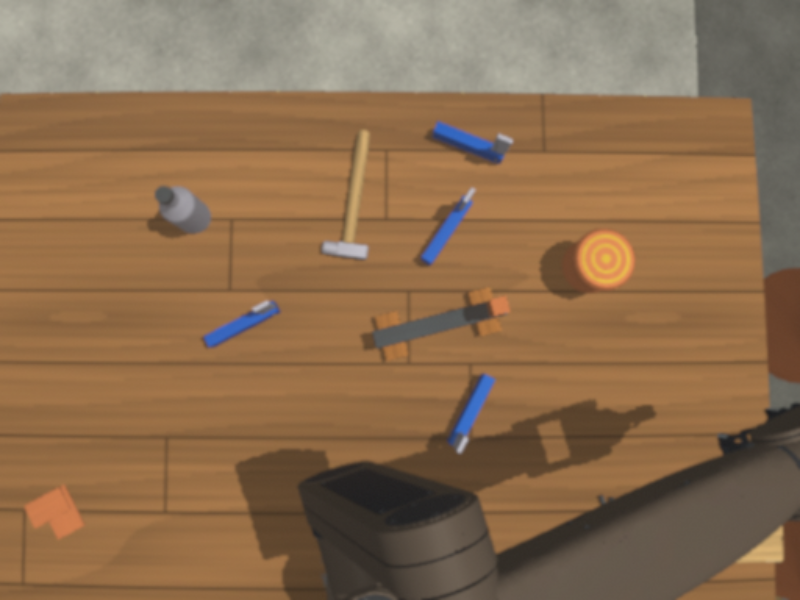

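Square-like things (scene pixels, 800-wide): (520,283), (297,265), (353,408) and (350,508). In the top view these are (242,325), (470,412), (447,227) and (470,142). Robot-left is image-left in the top view, so I choose the one at (242,325), which is also scene (520,283). The drum is at top (605,258), the flask at (182,210), the hammer at (348,195), and the rail runs from (375,338) to (500,305) with the upright at its right end.

```bash
python3 - <<'E'
from h import *
def rect(P):
    (c,s,a)=cv2.minAreaRect(P.astype(np.float32));b=cv2.boxPoints((c,s,a));return c,s,b.round(1).tolist()
boxes={'top':{'sq':(125,185,185,225),'rail':(235,330,180,232)},'scene':{'sq':(310,355,160,200),'rail':(170,265,175,240)}}
for n in('top','scene'):
    f=load(n);W=cloud(n);hsv=cv2.cvtColor(f['p'],cv2.COLOR_RGB2HSV).astype(int)
    for k,(a,b,c,d) in boxes[n].items():
        w=W[c:d,a:b].reshape(-1,3);h=hsv[c:d,a:b].reshape(-1,3)
        z=w[:,2]
        if k=='sq':
            m=(abs(z-40)<6)&(h[:,0]>100)&(h[:,0]<130)&(h[:,1]>120)
        else: m=(abs(z-60)<6)&(h[:,1]<110)
        print(n,k,m.sum(),z[m].mean().round(1),rect(w[m,:2]))
        m2=(z>80)&(z<165 if k=='rail' else z<130)
        print('  high',m2.sum(),np.nanmedian(w[m2],0).round(1),w[m2].min(0).round(1),w[m2].max(0).round(1))
    print('bench z',np.nanmedian(W[250:270,20:60,2]) if n=='top' else '')
a=load('top')['p'][180:232,120:190,::-1];b=load('scene')['p'][155:205,300:370,::-1]
cv2.imwrite('pics/c1.png',np.vstack([cv2.resize(a,(400,297),interpolation=3),cv2.resize(b,(400,286),interpolation=3)]))
E
```

```text
top sq 295 38.9 ((467.9205322265625, 261.75299072265625), (23.433691024780273, 148.57167053222656), [[422.8999938964844, 322.0], [492.20001220703125, 190.60000610351562], [512.9000244140625, 201.5], [443.70001220703125, 332.8999938964844]])
  high 55 [495.8 207.4 116.5] [486.6 193.9  81.5] [505.7 221.8 123.3]
top rail 841 59.7 ((469.75445556640625, -118.33689880371094), (33.999847412109375, 256.32257080078125), [[421.29998779296875, 1.5], [485.29998779296875, -246.6999969482422], [518.2000122070312, -238.1999969482422], [454.20001220703125, 10.0]])
  high 143 [ 496.1 -216.5  154.8] [ 478.8 -235.3   81.1] [ 513.4 -201.9  160.8]
bench z -1.0822534476494639
scene sq 231 40.5 ((470.34454345703125, 264.0343017578125), (24.965160369873047, 150.26145935058594), [[424.3999938964844, 324.79998779296875], [494.20001220703125, 191.6999969482422], [516.2999877929688, 203.3000030517578], [446.5, 336.3999938964844]])
  high 78 [501.4 207.6 106.9] [488.2 195.9  80.6] [507.  225.8 124.5]
scene rail 738 60.4 ((471.56005859375, -119.31033325195312), (37.7926139831543, 259.42431640625), [[419.79998779296875, 1.100000023841858], [486.79998779296875, -249.5], [523.2999877929688, -239.6999969482422], [456.29998779296875, 10.899999618530273]])
  high 282 [ 508.7 -220.8  137.3] [ 479.3 -240.8   80.2] [ 517.4 -200.8  160.9]
bench z
```

View pics/c1.png

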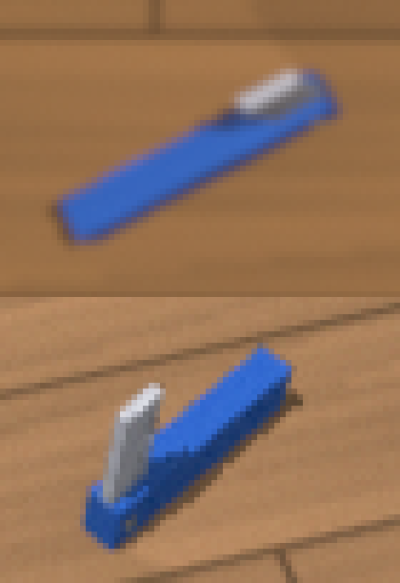

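The crop shows one blue stock standing upright, with the steel blade at the heel end (right end in the top view, near end in the scene view). The fitted size of 150 x 24 mm at z = 39–40 matches the description. The rail fits 34 x 257 mm at z = 60, and the upright's top is where its lean would put it. Estimates:
- **Square:** heel (504,197), y-axis at 117.7°.
- **Corner:** (495,-211), rail y-axis at 104.7°.
- **Grasp:** (455,289), yaw 117.7°.

I'll turn first, then travel.

Call:
apply_moves([
  [0,0,-10.26,0,0,0,6],
  [0,0,-10.26,0,0,0,6],
  [0,0,-10.26,0,0,0,6],
  [0,0,-10.26,0,0,0,6],
  [0,0,-10.26,0,0,0,6],
  [0,0,-10.26,0,0,0,6],
  [0,0,-10.26,0,0,0,6],
  [0,0,-10.26,0,0,0,6],
  [0,0,-10.26,0,0,0,6],
  [0,0,0,0,0,0,6],
])

```text
t: 1.35
tcp_pos: [288.5, -609.8, 230.6]
tcp_rot: [3.141, -0.001, 2.051]
force: [-0.3, 0.4, -0.7]
opening: 0.703
gripper_force: 0.0
```

Call:
apply_moves([
  [0,0,0,3.2,5.1,0,6],
  [0,0,0,3.2,5.1,0,6],
  [0,0,0,3.2,5.1,0,6],
  [0,0,0,3.2,5.1,0,6],
  [0,0,0,3.2,5.1,0,6],
  [0,0,0,3.2,5.1,0,6],
  [0,0,0,3.2,5.1,0,6],
  [0,0,0,0,0,0,6],
  [0,0,0,0,0,0,6],
])

```text
t: 2.48
tcp_pos: [500.8, -246.1, 231.2]
tcp_rot: [-3.141, 0.0, 2.052]
force: [0.2, -0.8, 0.1]
opening: 0.706
gripper_force: 0.0
```

```bash
python3 - <<'E'
from h import *
p,d=grab('wrist');cv2.imwrite('pics/w1.png',p[...,::-1]);print(load('wrist')['e'].round(3));W=cloud('wrist')
hsv=cv2.cvtColor(p,cv2.COLOR_RGB2HSV)
m=(abs(W[...,2]-60)<4)&(hsv[...,1]<110)
P=W[m];print(m.sum(),P.min(0),P.max(0),cv2.minAreaRect(P[:,:2].astype(np.float32)))
E
```

```text
[[ 8.86000e-01  4.39000e-01  1.49000e-01  4.61679e+02]
 [ 4.63000e-01 -8.39000e-01 -2.85000e-01 -1.71993e+02]
 [-0.00000e+00  3.22000e-01 -9.47000e-01  3.73271e+02]
 [ 0.00000e+00  0.00000e+00  0.00000e+00  1.00000e+00]]
5193 [ 446.44393824 -254.62513417   56.00968637] [816.96018167 -78.81057597  63.96591288] ((615.243408203125, -212.14500427246094), (154.15830993652344, 397.40948486328125), 69.90204620361328)
```

View pics/w1.png

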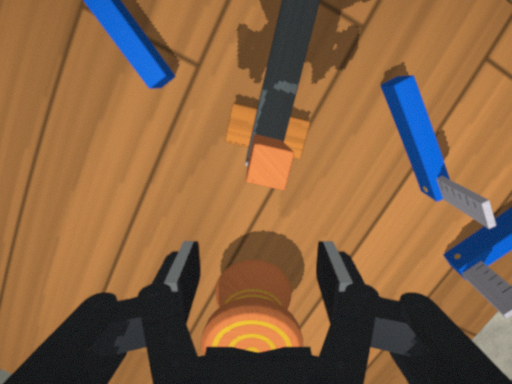

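Call:
apply_moves([
  [0,0,0,5.0,2.1,0,6],
  [0,0,0,5.0,2.1,0,6],
  [0,0,0,5.0,2.1,0,6],
  [0,0,0,5.0,2.1,0,6],
  [0,0,0,5.0,2.1,0,6],
  [0,0,0,5.0,2.1,0,6],
  [0,0,0,5.0,2.1,0,6],
  [0,0,0,5.0,2.1,0,6],
  [0,0,0,0,0,0,6],
  [0,0,0,0,0,0,6],
])

```text
t: 3.78
tcp_pos: [464.5, 185.0, 231.2]
tcp_rot: [-3.141, 0.001, 2.051]
force: [0.2, -0.3, -0.0]
opening: 0.7
gripper_force: 0.0
```

The wrist view shows the rail from (300,0) to (268,140), the upright's top face at (270,163), and the drum below the fingers. I'll refine the rail from this picture and measure the square from the present pose.

```bash
cat >> h.py <<'E'
def fit(n,box,z0,tol,test):
    f=load(n);W=cloud(n);h=cv2.cvtColor(f['p'],cv2.COLOR_RGB2HSV).astype(int)
    a,b,c,d=box;m=np.zeros((384,512),bool);m[c:d,a:b]=1
    m&=(abs(W[...,2]-z0)<tol)&test(h)
    m=cv2.morphologyEx(m.astype(np.uint8),cv2.MORPH_OPEN,np.ones((3,3)))>0
    P=W[m];c,s,_=r=cv2.minAreaRect(P[:,:2].astype(np.float32));b=cv2.boxPoints(r)
    e=max((b[1]-b[0],b[2]-b[1]),key=np.linalg.norm);e=e*np.sign(e[1])
    print(n,m.sum(),'z',P[:,2].mean().round(1),'c',np.round(c,1),'s',np.round(s,1),'ang',np.degrees(np.arctan2(e[1],e[0])).round(2))
blue=lambda h:(h[...,0]>100)&(h[...,0]<130)&(h[...,1]>120)
dark=lambda h:(h[...,1]<110)
E
python3 - <<'E'
from h import *
fit('wrist',(235,325,0,150),60,4,dark)
W=cloud('wrist');h=cv2.cvtColor(load('wrist')['p'],cv2.COLOR_RGB2HSV)
q=W[138:190,245:297];q=q[(q[...,2]>145)];print('upright top c',np.median(q,0),cv2.minAreaRect(q[:,:2].astype(np.float32)))
p,d=grab('wrist');cv2.imwrite('pics/w2.png',p[...,::-1])
fit('wrist',(0,512,0,384),40,5,blue)
W=cloud('wrist');m=(W[...,2]>115)&(W[...,2]<125);print(m.sum(),np.median(W[m],0))
E
```

```text
wrist 4882 z 59.5 c [ 476.8 -147.1] s [ 34.1 133.1] ang 104.46
upright top c [ 494.81079423 -217.35472973  155.28214888] ((495.33734130859375, -218.20123291015625), (30.03110694885254, 30.233766555786133), 14.664324760437012)
wrist 3580 z 39.2 c [383.  66.] s [542.4 115.2] ang 68.18
332 [495.20359992 212.48045484 119.24395694]
```

View pics/w2.png

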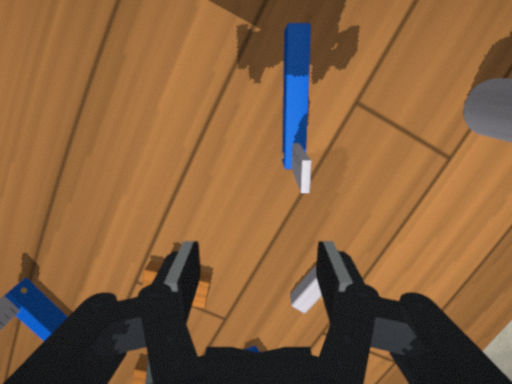

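```bash
python3 - <<'E'
from h import *
fit('wrist',(270,325,15,175),40,5,blue)
E
```

```text
wrist 2932 z 39.4 c [467.8 265.3] s [ 24.  148.5] ang 117.73
```

Wrist fit: stock 24 x 148.5 mm at z = 39.4, centre (467.8,265.3), 117.7°, which agrees with the other cameras. The grasp point is (454,291).

Call:
apply_moves([
  [0,0,0,5.0,2.0,0,6],
  [0,0,0,4.9,2.0,0,6],
  [0,0,0,0,0,5,6],
  [0,0,0,0,0,5,6],
  [0,0,0,0,0,5,6],
  [0,0,0,0,0,4,6],
  [0,0,0,0,0,2,6],
  [0,0,0,0,0,1,6],
  [0,0,0,0,0,0,6],
  [0,0,0,0,0,0,6],
])

```text
t: 5.08
tcp_pos: [454.8, 292.5, 12.6]
tcp_rot: [3.139, 0.0, 2.053]
force: [-0.5, -0.5, 0.6]
opening: 0.703
gripper_force: 0.0
```

Call:
apply_moves([
  [0,0,0,0,0,0,1.5],
  [0,0,0,0,0,0,1.5],
  [0,0,0,0,0,0,1.5],
  [0,0,0,0,0,0,1.5],
  [0,0,0,0,0,0,1.5],
  [0,0,0,0,0,0,1.5],
  [0,0,0,0,0,0,1.5],
], newtons=60)

```text
t: 5.95
tcp_pos: [454.2, 292.9, 12.3]
tcp_rot: [3.14, 0.0, 2.054]
force: [-0.7, 0.2, 4.8]
opening: 0.274
gripper_force: 60.8
```

Call:
apply_moves([
  [0,0,0,0,0,-2,1.5],
  [0,0,0,0,0,-5,1.5],
  [0,0,0,0,0,-5,1.5],
  [0,0,0,0,0,-5,1.5],
  [0,0,0,0,0,0,1.5],
  [0,0,0,0,0,0,1.5],
])

```text
t: 6.7
tcp_pos: [452.0, 291.9, 178.8]
tcp_rot: [-3.137, -0.001, 2.053]
force: [-0.0, -0.8, -3.5]
opening: 0.27
gripper_force: 59.8
```

```bash
python3 - <<'E'
from h import *
s=bot.get_state();print(s['tcp_pos'],s['tcp_rot'],s['force'],s['ft_torque'])
p,_=grab('wrist');t,_=grab('scene')
cv2.imwrite('pics/w3.png',np.hstack([cv2.resize(p,(400,300)),cv2.resize(t,(400,300))])[...,::-1])
E
```

```text
[451.99332918 291.94149046 178.83141859] [-3.13742794e+00 -6.56659812e-04  2.05331886e+00] [-0.04216943 -0.80056244 -3.51659896] [0.07972013 0.05821941 0.05522585]
```

View pics/w3.png

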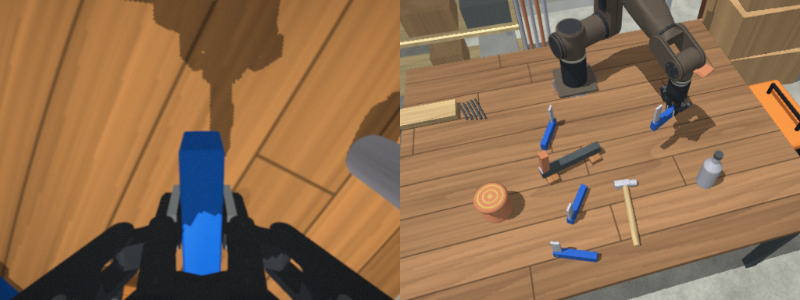

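The square is held level between the pads: in the wrist half its stock runs from (200,140) to (205,270). I'll measure its pose in the tool frame.

```bash
python3 - <<'E'
from h import *
from scipy.spatial.transform import Rotation as R
s=bot.get_state();T=R.from_euler('xyz',s['tcp_rot']);
W=cloud('wrist');h=cv2.cvtColor(load('wrist')['p'],cv2.COLOR_RGB2HSV).astype(int)
m=blue(h);m[:, :215]=0;m[:,295:]=0
L=(W-s['tcp_pos'])@T.as_matrix()
P=L[m&np.isfinite(W[...,2])];print(len(P),np.percentile(P,[1,50,99],axis=0).round(1))
q=P[abs(P[:,2]-np.median(P[:,2]))<4]
print(np.percentile(q,[1,50,99],axis=0).round(1),'slope z(x),z(y)',np.linalg.lstsq(np.c_[q,np.ones(len(q))][:,[0,1,3]],q[:,2],rcond=None)[0])
for a in range(-35,45,10):
    g=q[abs(q[:,0]-a)<5];
    if len(g)>10:print(a,np.percentile(g[:,1],[2,98]).round(1),np.median(g[:,2]).round(1))
E
```

```text
9621 [[-37.1 -11.3 -32.2]
 [ 14.    0.1 -28.1]
 [ 44.   11.5   3.6]]
[[-37.2 -11.3 -29.7]
 [ 10.2   0.1 -28.1]
 [ 43.7  11.5 -25.7]] slope z(x),z(y) [ 3.45541676e-05 -1.03564727e-03 -2.81142225e+01]
-35 [-10.7  10.9] -28.0
-25 [-10.9  11.2] -28.0
-15 [-11.   11.3] -28.1
-5 [-11.2  11.5] -28.1
5 [-11.2  11.5] -28.1
15 [-11.4  11.5] -28.2
25 [-11.  11.] -28.2
35 [-10.9  10.9] -28.3
```

The square is level and centred in the grip. Its heel is 106 mm along tool -x and its underside 12 mm below the TCP, so on the rail the TCP should be at z = 72. I'll turn by +13° and travel to a point above rail y = 40.

Call:
apply_moves([
  [0,0,6.5,0,0,0,1.5],
  [0,0,6.5,0,0,0,1.5],
  [0,0,0,-5,-1.2,0,1.5],
  [0,0,0,-5,-1.2,0,1.5],
  [0,0,0,-5,-1.2,0,1.5],
  [0,0,0,-5,-1.2,0,1.5],
  [0,0,0,-5,-1.3,0,1.5],
  [0,0,0,-5,-1.3,0,1.5],
  [0,0,0,-5,-1.2,0,1.5],
  [0,0,0,0,0,0,1.5],
])

```text
t: 8.05
tcp_pos: [457.7, -70.5, 179.2]
tcp_rot: [-3.138, -0.002, 1.821]
force: [-0.3, -0.3, -2.3]
opening: 0.269
gripper_force: 59.7
```

Call:
apply_moves([
  [0,0,0,0,0,0,1.5],
  [0,0,0,0,0,0,1.5],
])

```text
t: 8.3
tcp_pos: [458.3, -66.6, 180.3]
tcp_rot: [-3.14, -0.001, 1.828]
force: [-0.8, 0.7, -2.8]
opening: 0.27
gripper_force: 59.7
```

```bash
python3 - <<'E'
from h import *
s=bot.get_state();print(s['tcp_pos'],np.degrees(s['tcp_rot']),s['force'])
for n in('top','scene'):
    grab(n);t=load(n)['p']
fit('top',(200,340,150,260),60,5,dark)
def proj(n,P):
    f=load(n);E=np.linalg.inv(f['e']);return cv2.projectPoints(np.array(P,float),cv2.Rodrigues(E[:3,:3])[0],E[:3,3],f['m'],f['k'])[0].reshape(-1,2)
t=load('top')['p'];S=load('scene')['p']
cv2.imwrite('pics/v4.png',np.hstack([cv2.resize(t[150:260,220:340],(400,367)),cv2.resize(S[120:240,150:280],(400,367))])[...,::-1])
from scipy.spatial.transform import Rotation as R
for n in('scene','top'):
    W=cloud(n);h=cv2.cvtColor(load(n)['p'],cv2.COLOR_RGB2HSV).astype(int)
    L=(W-s['tcp_pos'])@R.from_euler('xyz',s['tcp_rot']).as_matrix()
    m=blue(h)&(abs(L[...,2]+28)<5)&(abs(L[...,1])<40)&(abs(L[...,0])<130)
    if m.sum()>10:print(n,m.sum(),np.percentile(L[m],[2,50,98],axis=0).round(1))
E
```

```text
[458.31888633 -66.63397413 180.28291366] [-1.79907298e+02 -8.51926804e-02  1.04745610e+02] [-0.77153182  0.69160166 -2.79658174]
top 103 z 59.9 c [ 461.6 -112.9] s [ 20.8 208.7] ang 104.7
scene 231 [[-103.5   -9.3  -32.3]
 [ -46.     4.6  -28.6]
 [  36.5   13.8  -23.6]]
top 11 [[-106.9  -11.3  -28.8]
 [-103.3   -8.2  -26.9]
 [ -98.2   -5.2  -25. ]]
```

View pics/v4.png

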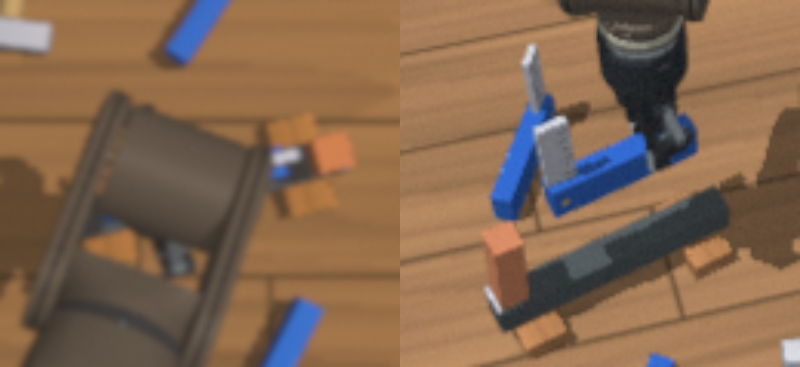

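In the scene half the held square is above the rail, parallel to it, with the blade at the upright's end and the upright at (505,265) in the crop. The lateral error is +1.8 mm. I'll correct it and descend.

Call:
apply_moves([
  [0,0,0,0,-0.15,3,1.5],
  [0,0,0,0,0,4,1.5],
  [0,0,0,0,0,2.5,1.5],
  [0,0,0,0,0,0.7,1.5],
  [0,0,0,0,0,0,1.5],
  [0,0,0,0,0,0,1.5],
  [0,0,0,0,0,0,1.5],
])

```text
t: 9.28
tcp_pos: [458.3, -68.6, 80.6]
tcp_rot: [3.14, 0.001, 1.827]
force: [0.3, 1.0, -3.0]
opening: 0.274
gripper_force: 59.6
```

Call:
apply_moves([
  [0,0,0,0,-0.1,0.3,1.5],
  [0,0,0,0,0,0.3,1.5],
  [0,0,0,0,0,0.1,1.5],
  [0,0,0,0,0,0.1,1.5],
  [0,0,0,0,0,0,1.5],
  [0,0,0,0,0,0,1.5],
])

```text
t: 10.02
tcp_pos: [456.5, -68.6, 72.3]
tcp_rot: [-3.141, -0.0, 1.827]
force: [-4.7, 0.7, 5.8]
opening: 0.27
gripper_force: 60.8
```

It is down on the rail: force z went from -3 to +6 N at z = 72.3. The heel is at about y = 41 mm, so I'll slide towards the corner.

Call:
apply_moves([
  [0,0,0,-0.3,0,0,1.5],
  [0,0,0,-0.6,0,0,1.5],
  [0,0,0,-0.6,0,0,1.5],
  [0,0,0,-0.6,0,0,1.5],
  [0,0,0,-0.4,0,0,1.5],
  [0,0,0,0,0,0,1.5],
  [0,0,0,0,0,0,1.5],
  [0,0,0,0,0,0,1.5],
])

```text
t: 11.02
tcp_pos: [463.9, -93.4, 72.3]
tcp_rot: [3.139, 0.002, 1.826]
force: [-0.3, 2.0, 5.4]
opening: 0.272
gripper_force: 60.8
```

Call:
apply_moves([
  [0,0,0,-0.3,0,0,1.5],
  [0,0,0,-0.3,0,0,1.5],
  [0,0,0,-0.3,0,0,1.5],
  [0,0,0,-0.2,0,0,1.5],
  [0,0,0,0,0,0,1.5],
  [0,0,0,0,0,0,1.5],
  [0,0,0,0,0,0,1.5],
])

```text
t: 11.9
tcp_pos: [466.4, -103.3, 72.3]
tcp_rot: [3.14, 0.0, 1.826]
force: [-1.0, 3.2, 7.1]
opening: 0.272
gripper_force: 61.1
```

Call:
apply_moves([
  [0,0,0,-0.15,0,0,1.5],
  [0,0,0,-0.15,0,0,1.5],
  [0,0,0,-0.1,0,0,1.5],
  [0,0,0,0,0,0,1.5],
  [0,0,0,0,0,0,1.5],
  [0,0,0,0,0,0,1.5],
])

```text
t: 12.65
tcp_pos: [467.2, -106.7, 72.2]
tcp_rot: [3.14, -0.001, 1.826]
force: [-2.3, 5.5, 7.3]
opening: 0.271
gripper_force: 61.2
```

Call:
apply_moves([
  [0,0,0,-0.1,0,0,1.5],
  [0,0,0,-0.1,0,0,1.5],
  [0,0,0,0,0,0,1.5],
  [0,0,0,0,0,0,1.5],
  [0,0,0,0,0,0,1.5],
])

```text
t: 13.28
tcp_pos: [467.7, -108.3, 72.2]
tcp_rot: [3.14, -0.002, 1.826]
force: [-1.3, 6.7, 7.6]
opening: 0.272
gripper_force: 61.3
```

Call:
apply_moves([
  [0,0,0,-0.1,0,0,1.5],
  [0,0,0,0,0,0,1.5],
  [0,0,0,0,0,0,1.5],
  [0,0,0,0,0,0,1.5],
])

```text
t: 13.78
tcp_pos: [467.6, -108.3, 72.2]
tcp_rot: [3.141, -0.004, 1.826]
force: [-3.0, 10.7, 11.0]
opening: 0.269
gripper_force: 61.6
```

Call:
apply_moves([
  [0,0,0,-0.1,0,0,1.5],
  [0,0,0,0,0,0,1.5],
  [0,0,0,0,0,0,1.5],
  [0,0,0,0,0,0,1.5],
])

```text
t: 14.28
tcp_pos: [467.7, -108.3, 72.3]
tcp_rot: [3.141, -0.006, 1.826]
force: [-3.1, 14.3, 11.0]
opening: 0.273
gripper_force: 61.9
```

The position stopped at -108.3 while the force rose, so the heel is seated at the foot. I'll check the upright and the flushness.

```bash
python3 - <<'E'
from h import *
s=bot.get_state();print(s['tcp_pos'],np.degrees(s['tcp_rot']),s['force'],s['joint_velocities'].round(4))
grab('scene');grab('wrist');S=load('scene')['p']
cv2.imwrite('pics/v5.png',np.hstack([cv2.resize(S[150:240,150:270],(400,300),interpolation=3),cv2.resize(load('wrist')['p'],(400,300))])[...,::-1])
W=cloud('scene');h=cv2.cvtColor(S,cv2.COLOR_RGB2HSV).astype(int)
C=np.array([494,-211,60]);A=np.array([[.968,.252,0],[-.252,.968,0],[0,0,1]])
L=(W-C)@A.T
cop=(h[...,0]<14)&(h[...,1]>100)
m=cop&(abs(L[...,0])<22)&(L[...,1]>-45)&(L[...,1]<25)&(L[...,2]>5)&(L[...,2]<105)
for a in range(10,100,15):
    g=L[m&(abs(L[...,2]-a)<8)];print('cop',a,len(g),np.percentile(g,[5,50,95],axis=0)[:,:2].round(1).tolist())
t=L[m&(L[...,2]>92)];print('top',len(t),t.mean(0).round(1),t.min(0).round(1),t.max(0).round(1))
k=(h[...,1]<70)&(abs(L[...,0])<12)&(L[...,1]>-8)&(L[...,1]<45)&(L[...,2]>50)&(L[...,2]<130)
for a in range(60,125,15):
    g=L[k&(abs(L[...,2]-a)<8)]
    if len(g):print('blade',a,len(g),np.percentile(g[:,1],[2,50,98]).round(1))
E
```

```text
[ 467.65376361 -108.32658686   72.25624089] [179.95469264  -0.34810994 104.60140599] [-3.08140857 14.323413   11.0437881 ] [-0.0003 -0.0015  0.0007  0.0025 -0.0016 -0.0003]
cop 10 23 [[-0.9, -30.4], [14.7, -18.5], [16.6, -6.3]]
cop 25 30 [[-5.4, -30.4], [14.3, -20.9], [16.2, -6.2]]
cop 40 27 [[-0.4, -30.7], [15.6, -20.8], [17.2, -6.3]]
cop 55 35 [[-6.7, -30.6], [14.5, -20.3], [16.9, -6.0]]
cop 70 33 [[-9.1, -30.6], [14.1, -20.0], [16.7, -5.1]]
cop 85 39 [[-10.8, -30.3], [14.7, -18.3], [16.8, -4.0]]
top 93 [  1.6 -16.3  95.8] [-16.2 -30.6  92. ] [ 17.8  -1.4 102.2]
blade 60 28 [ 2.4 16.  26.7]
blade 75 29 [ 2.4 15.1 27.9]
blade 90 29 [-0.7 13.7 27.2]
blade 105 36 [-0.6 12.3 27.3]
blade 120 42 [-0.4 13.6 27.6]
```

View pics/v5.png

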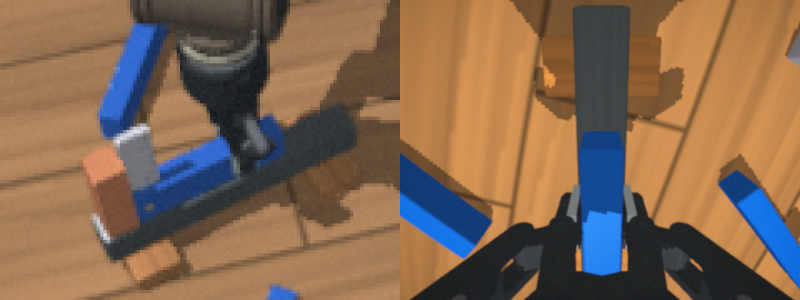

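The upright's outer face reads -30.4 ± 0.2 mm at every height, so the lean is close to 0. The blade is flush against it, the stock is centred on the rail, and the push is about 14 N along the rail with 11 N down. I'm handing it in.

```bash
python3 -c "
from plant import bot
print(bot.close_job())"
```

```text
the job is handed in; nothing more can be done
None
```

I handed the job in with the square still gripped (about 60 N), flat on the rail and pressed into the corner with about 14 N; the upright measured true to within camera accuracy, though the hand-in gave no verdict.

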